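Gauge a bar against the flip stop of a cut-off jig

ROBOT

A 6-joint arm with a two-finger parallel gripper is mounted at the origin on a cart in front of the work surface, level with it; the furniture and walls round the work are solid. World frame = base frame: x ahead of the robot, y to its left, z up, the work surface at z = 0. Lengths are in m, angles in rad, forces in N, time in s.
With the tool pointing down it reaches from about 0.375 to 0.9 m from the base axis. Payload 3.1 kg.
Tool frame: the origin (TCP) lies at the centre of the arm's flange, where the gripper is bolted on; the fingertips stand 182 mm ahead of it and the grasp point (between the pads) lies 164 mm ahead of it; z points along the fingers, y is the line along which they close (so a half turn about z gives the same grasp; the last joint's range is limited). The gripper opens to 87 mm and grips with 3 to 60 N. Pads are 19 mm wide; open, the fingers measure 117 mm over their backs; the gripper's body (75 mm by 190 mm) begins 51 mm behind the grasp point.
Start: joints at [0.975, 0.527, 1.433, -0, 1.181, -0.178], TCP at [0.254, 0.571, 0.405] pointing down, gripper open.
Joint ranges: [-3.08, 3.08], [-0.75, 2.2], [0.22, 2.44], [-1.43, 4.57], [0, 2.65], [-2.85, 2.85]. Speed limits (rad/s): [2.79, 2.79, 3.14, 3.14, 3.14, 3.14].

INTERFACE

Orientations are given as a unit quaternion [x, y, z, w].
In Python, from rig import * gives the robot as it stands.
- The arm moves only by the tool move_arm, never from a script. Its argument "commands" is a list that holds one entry, the list of rows, each a list of 6 numbers: the shift along the tool's x, y, z in units of 40 mm (1.0 is 40 mm), then the turn, a rotation vector about the tool's x, y, z in rad. A call has 1 to 12 rows; each row is the pose to reach, as a shift and turn from the pose commanded when the call began, along the tool's axes at that moment; what a row does not reach only later rows make up. A row lasts 1/8 s, in which the tool goes at most 62.5 mm and 10.7 degrees, less where a joint would pass 70% of its speed; a pose out of reach is approached as far as the arm can. A call with a gripper value outside its range is refused whole. "claw" is the closure, from -1 (fully open) to 1 (shut), so that 0 is half open, set as the call begins (left out, the last holds). The fingers move at their own pace and stop on an object; "squeeze" is the grip in N (left out, the last holds). Time passes only in rows, so rows that repeat a pose let the fingers close. It gives the time, the measured TCP pose, the force, the opening and the grip force at its end, in the units of the state.
- get_obs(): the state, without advancing time (a new reading comes with each control period).
- camera(name): name is "scene" or "top" or "wrist"; returns a dict with "pixels" (420x560x3 uint8, blue, green, red), "range_z" (420x560 float32, m along the optical axis (not along the pixel's ray), 0 where there is no reading), "camera_matrix" (3x3 intrinsics, pixels), "extrinsics" (4x4, takes a point from world to camera coordinates). Camera axes: x right, y up, looking along -z (the intrinsics and any distortion apply to the point x, -y, -z); pixel columns grow to the right and rows downward; lengths in m; the calibration is good to about 2 mm. The wrist camera is an equidistant fisheye: a pixel r from the principal point sees the ray r / f radians off the axis. A picture is of the moment at which its call begins.
- hand_in(): hands the job in; it is judged then, once.
The state is a dict: "time": time; "q": joint angles; "joint_velocities": joint speeds; "joint_torque": joint torques, N m; "position": TCP position; "tool_rot": TCP orientation; "ft_force": force on the tool from outside, world axes, zero at the start; "moment": the same for the moment, N m; "grip_width": finger opening in m; "grip_force": force on a finger pad.
Only numpy, scipy, OpenCV 4.12 (cv2) and the standard library are available. Lean on these libraries where they do the work, as an engineer would, in place of code of your own. Each camera call takes 0.05 s, during which the arm holds its last target. There are 200 camera calls.

TASK

Set up the aluminium bar for cutting: flip the jig's hinged stop fully down onto the fence, then slide the bar flat against the fence and along it until its end bears on the tip of the stop's adjusting screw (find it by feel), and hold it there for a moment with light but definite pressure against both the fence and the screw (about 8 N each, never over 15 N). Then flip the stop back up out of the way, leaving the bar exactly where it was gauged and the other things on the table alone.

Things in the scene. Friction and masses are not known exactly. Their poses are not given: they have to be found in the camera images.
- jig: Fixed aluminium cut-off jig: a bed plate, 360 mm long along its own y, its top 12 mm above the table, reaching from x = -75 mm (near edge) to x = +25 mm. The origin lies at table height under the front face of the fence, half-way along it. x points away from the robot across the fence, y along the fence to the left, z up. The jig may be turned on the table by up to 0.2 rad.
- fence: Straight aluminium fence fixed on the jig's bed, same origin and axes as the jig: it runs the full 360 mm along y, from x = 0 (the front face, against which the bar goes) to x = 14 mm, its top 25 mm above the table (13 mm above the bed). It is rigid. Friction of the bar on bed, fence and stop is about 0.3, so while it presses on the fence a force felt along it does not alone prove that the stop is reached.
- stop: Black stop carriage, 34 mm wide, clamped on the fence left of its middle, with the steel leaf it carries and the leaf's adjusting screw. Origin at table height under the fence's front face, mid-carriage; axes as the jig's. Rigid and immovable. The screw's pad (gauge_screw, 14 mm disc) stands 3 to 31 mm out of the stop face towards the bar: how far differs each time, is not measured and must be felt.
- stop_hinge (a point): Hinge axis of the leaf on the carriage (along the jig's y), 12 mm behind the fence's front face and 47 mm above the table.
- stop_leaf (a joint): Angle of the flip leaf: 0 is fully down on the fence (its limit), growing as it lifts and swings up and back over the fence; about 1.57 points straight up, 1.75 is the upper limit. It turns stiffly (0.07 N m of friction) and stays where it is left. It starts up, between 1.35 and 1.7. Down is below 0.06, up is above 1.2.
- stop_knob (a point): Centre of the leaf's cross knob, a steel cylinder 14 mm in diameter and 24 mm long lying along the jig's y (its flat ends face along the fence, so it can be pinched there from above and will turn between the fingers), 62 mm from the hinge axis. With the leaf down it stands 47 mm above the table, 50 mm in front of the fence's face. The leaf's arm behind it is 14 mm wide.
- stop_face (a point): Point on the leaf's flat side that faces -y of the jig, on the adjusting screw's axis, which runs along the jig's y. The bar's end goes against the screw's pad, 3 to 31 mm in front of this point (towards -y). Leaf down, the axis lies 29 mm above the table, 10 mm in front of the fence's face, so it meets the bar's end. The y position along the fence is the same at every leaf angle.
- bar: Loose solid aluminium bar, 20 mm wide (x), 140 mm long (y), 45 mm high (z), 0.2 to 0.45 kg, standing on the bed in front of the fence and to the right of the stop. Origin at the centre of its underside; its top is 57 mm above the table, thus 32 mm above the fence, and that upper part can be gripped and slid across the width with the fingertips above the fence. It starts about 15 to 25 mm off the fence, turned by up to 0.12 rad, its end 55 to 145 mm short of the stop face.
- bar_mid (a point): Centre of the bar, half-way up; axes as the bar's. Flat against the fence it lies at x = -10 mm in the jig's frame.
- bar_end (a point): Centre of the bar's left end face (+y), 70 mm from the bar's centre; this end goes against the screw's pad.
- capacitor: Bystander: blue electrolytic capacitor, 32 mm diameter, 45 mm high, standing on the table off the right end of the jig; origin at its underside.
- tip_tin: Bystander: white round tin, 50 mm diameter, 30 mm high, on the table off the right end of the jig; origin at its underside.
- flux_pot: Bystander: small round pot with a black lid, 42 mm diameter, 25 mm high, on the table off the left end of the jig; origin at its underside.

How it is judged:
By the outcome, as a careful person would: the job done as asked, in the order asked, and still so for the second after the job is handed in, with the robot touching nothing.
It also fails if it takes over 72 s, if anything falls off the work surface, if the arm or the gripper's body presses on something with over 40 N, if the wrist force passes 120 N, or if a joint passes its speed limit or range.

## Working session

There is one attempt and no reset: what is moved stays moved. The work goes in short steps, Python scripts to look and compute and a tool call to move; the robot and the scene stay as the last step left them, time stands still between calls to the robot, and variables do not carry over. Pictures are saved under pics/ and viewed, at most 10 in all, crops included, and the job is handed in when it is done.

Besides the shell and the picture viewer there is one more tool, called after ">>>" in YAML: its name, and indented under it one key for each argument. move_arm: Moves the arm, as the interface text tells. Its arguments: {"type":"object","properties":{"commands":{"type":"array","items":{"type":"array","items":{"type":"array","items":{"type":"number"}}}},"claw":{"type":"number"},"squeeze":{"type":"number"}},"required":["commands"]}

```bash
ls; mkdir -p pics; python3 - <<'E'
from rig import *
import cv2,numpy as np,pickle
o=get_obs();print(o)
d={n:camera(n) for n in("top","scene")}
pickle.dump(d,open('d0.pkl','wb'))
for n in d: cv2.imwrite(f'pics/{n}0.png',d[n]['pixels']); print(n,d[n]['camera_matrix'],d[n]['extrinsics'])
E
```

```text
pics
{'time': 0.0, 'q': array([ 9.74503160e-01,  5.28454937e-01,  1.43388385e+00, -2.69345418e-05,
        1.18141160e+00, -1.78477378e-01]), 'joint_velocities': array([ 0.00064832, -0.00122072,  0.00141364, -0.00053853, -0.00052151,
       -0.00018089]), 'joint_torque': array([ 9.42626539e-04, -4.40043998e+01, -1.76588345e+01,  6.33749831e-02,
        5.83234895e-02, -1.50330470e-04]), 'position': array([0.25337142, 0.57096532, 0.40378399]), 'tool_rot': array([ 2.07386528e-01,  9.78258485e-01, -1.00362424e-03, -3.96030065e-04]), 'ft_force': array([-0.42036399,  0.9678963 ,  0.44173342]), 'moment': array([-0.01686354,  0.0379723 ,  0.02355445]), 'grip_force': 0.0, 'grip_width': 0.0866999329162415}
top [[446.79483793   0.         280.07886965]
 [  0.         446.79483793 214.54359309]
 [  0.           0.           1.        ]] [[-5.83746760e-03 -9.99982892e-01  3.73523487e-04  9.26561022e-02]
 [ 9.87204547e-01 -5.70334854e-03  1.59357004e-01 -4.81011563e-01]
 [-1.59352148e-01  1.29898543e-03  9.87220951e-01 -8.94843563e-01]
 [ 0.00000000e+00  0.00000000e+00  0.00000000e+00  1.00000000e+00]]
scene [[470.41785627   0.         277.06820972]
 [  0.         470.41785627 212.31954567]
 [  0.           0.           1.        ]] [[ 0.77556692 -0.6310051   0.01812513 -0.31883538]
 [ 0.31769726  0.41497026  0.85256562 -0.25148568]
 [-0.54549464 -0.65546338  0.5223058  -0.65001008]
 [ 0.          0.          0.          1.        ]]
```

View pics/top0.png

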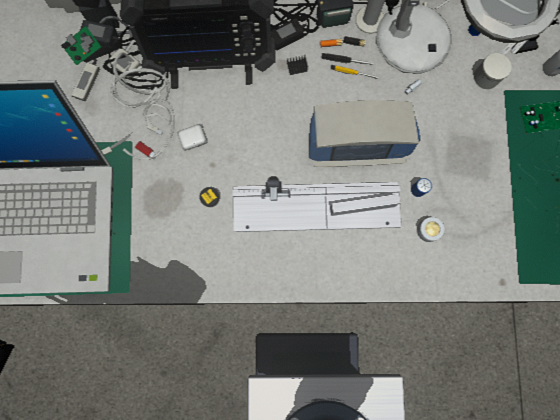

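View pics/scene0.png

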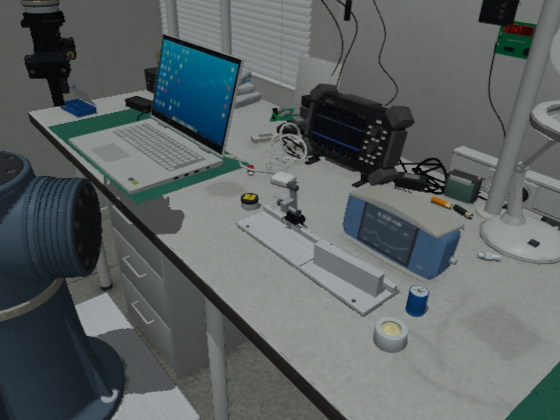

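Top view: the jig spans about (233–400, 183–230), with the stop carriage at (273,188), the bar at about (330–400, 193–215), and the bystanders at (209,197), (422,186) and (432,229). An instrument box stands behind the jig at (310–418, 100–165). I'll measure next.

```bash
cat > h.py <<'E'
import numpy as np,cv2
def cloud(c):
    K,E,z=c['camera_matrix'],c['extrinsics'],c['range_z']
    v,u=np.mgrid[:z.shape[0],:z.shape[1]]
    P=np.stack([(u-K[0,2])/K[0,0]*z,-(v-K[1,2])/K[1,1]*z,-z],-1)
    return (P-E[:3,3])@E[:3,:3]
def proj(c,p):
    K,E=c['camera_matrix'],c['extrinsics']
    q=np.atleast_2d(p)@E[:3,:3].T+E[:3,3]
    return np.stack([K[0,2]+K[0,0]*q[:,0]/-q[:,2],K[1,2]-K[1,1]*q[:,1]/-q[:,2]],-1)
E
python3 - <<'E'
from h import *;import pickle
d=pickle.load(open('d0.pkl','rb'))
def rect(Q):
    r=cv2.minAreaRect((Q[:,:2]*1000).astype(np.float32)); return np.round(r[0],1),np.round(r[1],1),round(r[2],2)
for n in('top','scene'):
    P=cloud(d[n]).reshape(-1,3); P=P[(d[n]['range_z']>0).ravel()]
    m=(P[:,0]>.40)&(P[:,0]<.58)&(P[:,1]>-.2)&(P[:,1]<.32)
    Q=P[m]; z=Q[:,2]
    print(n,'table',np.median(z[z<.006]), np.histogram(z,bins=[-.01,.003,.008,.016,.022,.029,.04,.052,.062,.08,.1,.13])[0])
    t=Q[(z>.051)&(z<.063)&(Q[:,1]<.06)];print('bartop',len(t),rect(t),np.median(t[:,2]))
    t=Q[(z>.021)&(z<.029)];print('fence',len(t),t.mean(0))
    t=Q[(z>.008)&(z<.016)];print('bed',len(t),rect(t))
    t=Q[(z>.08)];print('leaf',len(t),t.mean(0),t.min(0),t.max(0))
    t=Q[(z>.03)&(Q[:,1]>.06)&(Q[:,1]<.2)];print('stop',len(t),t.mean(0),t.min(0),t.max(0))
# ortho crops
c=d['top'];u,v=proj(c,[[.48,.02,.012]])[0];print(u,v)
im=c['pixels'][165:245,220:445];a=cv2.resize(im,None,fx=3.5,fy=3.5,interpolation=cv2.INTER_CUBIC)
im=d['scene']['pixels'][165:325,230:420];b=cv2.resize(im,None,fx=3,fy=3,interpolation=cv2.INTER_CUBIC)[:310]
b=cv2.copyMakeBorder(b,0,0,0,a.shape[1]-b.shape[1],cv2.BORDER_CONSTANT) if a.shape[1]>=b.shape[1] else b
cv2.imwrite('pics/crop1.png',np.vstack([a,b]))
E
```

```text
top table -0.0008238517560072931 [11222   368  5236   267  1173    87   105   690   154    45    89]
bartop 668 (array([501.9, -87.1]), array([ 20.4, 140.3]), 7.7) 0.05600979933367706
fence 1288 [0.5328768  0.05174942 0.02429113]
bed 5236 (array([504. ,  19.9]), array([100.7, 440.7]), 1.24)
leaf 134 [0.52841369 0.10299537 0.10269053] [0.51025246 0.09165899 0.08008141] [0.5406525  0.11504968 0.11815272]
stop 354 [0.52497675 0.10138205 0.07943793] [0.50654191 0.06939625 0.03004801] [0.55306669 0.12656865 0.11815272]
scene table -0.0015076634443137906 [7184  351 3705  430  788  431  418  675  218   74   85]
bartop 679 (array([501.8, -87.7]), array([ 23.1, 140.4]), 7.17) 0.05563908526745873
fence 873 [0.52241441 0.03705288 0.02424594]
bed 3705 (array([508.6,  37.6]), array([113.3, 414.7]), 1.05)
leaf 159 [0.53021002 0.10019319 0.09905643] [0.50654514 0.08990452 0.080087  ] [0.54026364 0.11692441 0.11468648]
stop 491 [0.5258805  0.09804633 0.0737228 ] [0.50516079 0.0677845  0.03001272] [0.54726274 0.12810667 0.11468648]
312.6103102183219 217.03734966659508
```

View pics/crop1.png

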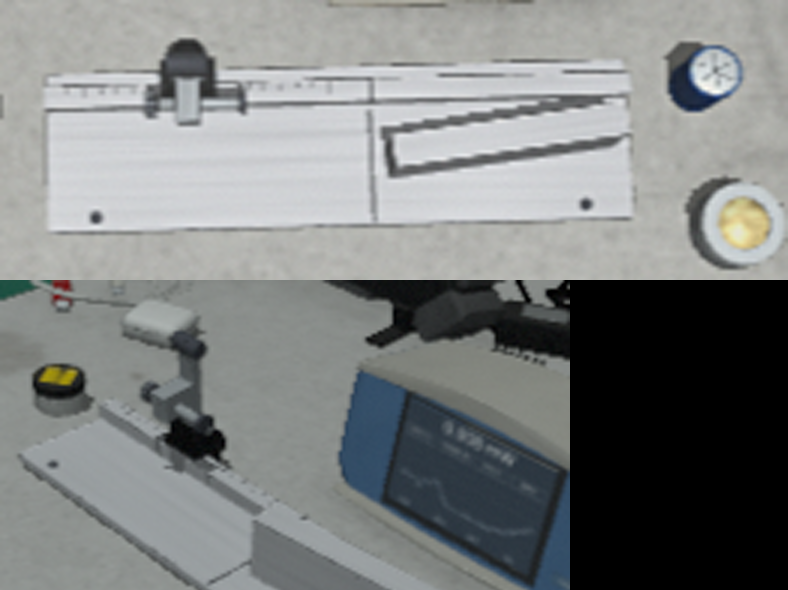

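The crop shows the leaf up with the knob on top, the bar's left end at crop (388,130)–(393,175), and the jig turned a few degrees. Next: precise jig, stop and bystander poses.

```bash
python3 - <<'E'
from h import *;import pickle
d=pickle.load(open('d0.pkl','rb'))
c=d['top'];P=cloud(c);z=P[...,2]
box=(P[...,0]>.40)&(P[...,0]<.60)&(P[...,1]>-.3)&(P[...,1]<.35)&(c['range_z']>0)
n,l,s,ce=cv2.connectedComponentsWithStats(((z>.005)&box).astype(np.uint8),connectivity=4)
for i in range(1,n):
    if s[i,4]>40:
        Q=P[l==i];r=cv2.minAreaRect((Q[:,:2]*1000).astype(np.float32));print(s[i],np.round(r,2) if 0 else r,Q[:,2].max())
i=max(range(1,n),key=lambda k:s[k,4])
Q=P[l==i]
# front edge & back edges: per y bin
ys=np.arange(-.14,.18,.004)
f=[];b=[]
for y in ys:
    q=Q[abs(Q[:,1]-y)<.002]; f.append(q[:,0].min()); 
    g=q[(q[:,2]<.03)]; b.append(g[:,0].max())
for e in(f,b):
    k=np.polyfit(ys,e,1);r=np.array(e)-np.polyval(k,ys);m=abs(r)<.003;k=np.polyfit(ys[m],np.array(e)[m],1);print('edge',k)
# fence top points
q=Q[(Q[:,2]>.022)&(Q[:,2]<.028)&(Q[:,1]>-.02)&(Q[:,1]<.19)&(abs(Q[:,1]-.1)>.04)]
k=np.polyfit(q[:,1],q[:,0],1);r=q[:,0]-np.polyval(k,q[:,1]);print('fence',k,np.percentile(r,[2,10,50,90,98]))
for n_ in('top','scene'):
    Pc=cloud(d[n_]).reshape(-1,3);
    m=(Pc[:,0]>.48)&(Pc[:,0]<.57)&(Pc[:,1]>.05)&(Pc[:,1]<.15)&(Pc[:,2]>.04)
    S=Pc[m]
    for lo in np.arange(.04,.13,.01):
        s_=S[(S[:,2]>=lo)&(S[:,2]<lo+.01)]
        if len(s_):print(n_,round(lo,2),len(s_),s_.min(0)[:2].round(4),s_.max(0)[:2].round(4))
E
```

```text
[314 162  89   5 258] ((597.8723754882812, -80.76589965820312), (8.90274715423584, 192.35694885253906), 1.6662582159042358) 0.0194850927624365
[ 233  177  169   55 7697] ((510.975830078125, 10.515975952148438), (114.35175323486328, 359.6955871582031), 1.2402994632720947) 0.11815271639915438
[412 178  20  19 268] ((541.5455322265625, -212.0899658203125), (31.31401252746582, 31.547117233276367), 85.39752960205078) 0.048976360966657605
[200 187  20  20 315] ((525.0634765625, 241.58615112304688), (42.259952545166016, 39.310760498046875), 45.684410095214844) 0.029284785824046002
[418 217  27  25 523] ((451.7164001464844, -229.6995391845703), (49.7482795715332, 49.13212585449219), 15.296893119812012) 0.033258053401171925
edge [-0.02193769  0.45488827]
edge [-0.02141956  0.55330036]
fence [-0.01605718  0.53544566] [-0.00662487 -0.00540641  0.00020077  0.00581435  0.00734249]
top 0.04 15 [0.5308 0.0855] [0.5445 0.121 ]
top 0.05 41 [0.5309 0.0855] [0.5455 0.1209]
top 0.06 48 [0.5073 0.0694] [0.5252 0.1266]
top 0.07 107 [0.5065 0.0695] [0.5314 0.1263]
top 0.08 45 [0.5103 0.0959] [0.5311 0.1099]
top 0.1 15 [0.5265 0.0936] [0.5407 0.1132]
top 0.11 74 [0.5275 0.0917] [0.5382 0.115 ]
scene 0.04 28 [0.5299 0.0837] [0.5472 0.114 ]
scene 0.05 18 [0.5085 0.0897] [0.5473 0.1229]
scene 0.06 118 [0.5064 0.0678] [0.5425 0.1272]
scene 0.07 114 [0.5052 0.0687] [0.542  0.1281]
scene 0.08 45 [0.5065 0.0953] [0.5382 0.1096]
scene 0.09 29 [0.528  0.0945] [0.5364 0.1079]
scene 0.1 43 [0.5256 0.0907] [0.5403 0.1169]
scene 0.11 42 [0.5264 0.0899] [0.536  0.1122]
```

```bash
cat >> h.py <<'E'
from scipy.spatial.transform import Rotation as R
TH=.0217
J0=np.array([.5288,.0105])
def jw(x,y):  # jig->world xy
    c,s=np.cos(TH),np.sin(TH); return J0+np.array([c*x-s*y,s*x+c*y])
def row(o,gp,yaw=None):
    """row from measured state to grasp-point world gp, tool vertical, tool-y at angle yaw"""
    Rt=R.from_quat(o['tool_rot']); p=np.array(gp)+[0,0,.164]
    if yaw is None: Y=Rt.as_matrix()[:,1]; yaw=np.arctan2(Y[1],Y[0])
    ny=np.array([np.cos(yaw),np.sin(yaw),0]);nz=np.array([0,0,-1.]);G=np.stack([np.cross(ny,nz),ny,nz],1)
    return np.round(np.r_[Rt.inv().apply(p-o['position'])/.04,(Rt.inv()*R.from_matrix(G)).as_rotvec()],3)
def stat(o):
    Rt=R.from_quat(o['tool_rot']);print('t',round(o['time'],2),'gp',(o['position']+Rt.apply([0,0,.164])).round(4),'tool',Rt.as_matrix()[:,1].round(4),'F',np.round(o['ft_force'],2),'w',round(o['grip_width'],4),round(o['grip_force'],1))
E
python3 - <<'E'
from rig import *;from h import *;import pickle
d=pickle.load(open('d0.pkl','rb'))
for n in d:
    P=cloud(d[n]);m=(P[...,0]>.56)&(P[...,0]<.7)&(P[...,1]>-.2)&(P[...,1]<.12)&(P[...,2]>.04)&(d[n]['range_z']>0);Q=P[m]
    print(n,[(round(z,2),Q[(Q[:,2]>z)&(Q[:,2]<z+.02)][:,0].min().round(3),Q[(Q[:,2]>z)&(Q[:,2]<z+.02)][:,1].max().round(3)) for z in np.arange(.04,.16,.02) if ((Q[:,2]>z)&(Q[:,2]<z+.02)).any()],Q.max(0))
o=get_obs();stat(o)
print(row(o,[.533,.1033,.24],np.pi/2+TH))
E
```

```text
top [(np.float64(0.04), np.float64(0.607), np.float64(0.028)), (np.float64(0.06), np.float64(0.61), np.float64(0.029)), (np.float64(0.08), np.float64(0.613), np.float64(0.028)), (np.float64(0.1), np.float64(0.606), np.float64(0.021)), (np.float64(0.12), np.float64(0.609), np.float64(-0.032))] [0.69999725 0.02873614 0.12485522]
scene [(np.float64(0.04), np.float64(0.604), np.float64(0.028)), (np.float64(0.06), np.float64(0.608), np.float64(0.029)), (np.float64(0.08), np.float64(0.611), np.float64(0.027)), (np.float64(0.1), np.float64(0.605), np.float64(0.016)), (np.float64(0.12), np.float64(0.609), np.float64(-0.044))] [0.69999955 0.02949809 0.12316749]
t 0.1 gp [0.2532 0.5707 0.2399] tool [ 0.4058  0.914  -0.0019] F [-0.32  0.14  0.8 ] w 0.0872 0.0
[-1.1133e+01 -7.8500e+00  8.0000e-03 -2.0000e-03 -1.0000e-03 -4.4000e-01]
```

>>> move_arm:
  commands:
    - [[-11.13,-7.85,0,0,0,-0.44],[-11.13,-7.85,0,0,0,-0.44],[-11.13,-7.85,0,0,0,-0.44],[-11.13,-7.85,0,0,0,-0.44],[-11.13,-7.85,0,0,0,-0.44],[-11.13,-7.85,0,0,0,-0.44],[-11.13,-7.85,0,0,0,-0.44],[-11.13,-7.85,0,0,0,-0.44],[-11.13,-7.85,0,0,0,-0.44],[-11.13,-7.85,0,0,0,-0.44],[-11.13,-7.85,0,0,0,-0.44],[-11.13,-7.85,0,0,0,-0.44]]
  claw: -0.1
  squeeze: 10

```text
time: 1.6
position: [0.5322, 0.1047, 0.4046]
tool_rot: [-0.012, 1.0, 0.0, -0.001]
ft_force: [0.0, -0.1, -0.6]
grip_width: 0.0479
grip_force: 0.0
```

```bash
python3 - <<'E'
from rig import *;from h import *
o=get_obs();stat(o)
print(row(o,[.533,.1033,.111],np.pi/2+TH))
c=camera('wrist');cv2.imwrite('pics/w1.png',c['pixels'])
E
```

```text
t 1.6 gp [0.532  0.1048 0.2406] tool [-2.390e-02  9.997e-01  3.000e-04] F [ 0.04 -0.09 -0.59] w 0.0479 0.0
[-2.300e-02 -3.700e-02  3.239e+00  0.000e+00 -1.000e-03  2.000e-03]
```

View pics/w1.png

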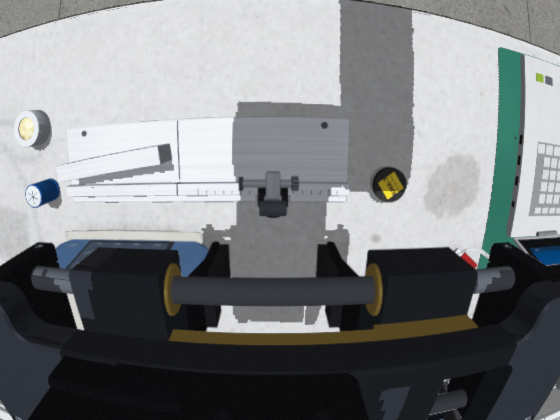

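The wrist view shows the leaf and knob at about (272,180), laterally between the finger roots at (210) and (335), so it is centred. Next I descend and pinch.

>>> move_arm:
  commands:
    - [[0,-0.03,1.2,0,0,0],[-0.02,-0.03,2.2,0,0,0],[-0.02,-0.03,2.9,0,0,0],[-0.02,-0.03,3.2,0,0,0],[-0.02,-0.03,3.2,0,0,0]]

```text
time: 2.28
position: [0.5336, 0.1031, 0.2765]
tool_rot: [-0.012, 1.0, 0.0, -0.001]
ft_force: [0.6, -0.7, 0.1]
grip_width: 0.0476
grip_force: 0.0
```

>>> move_arm:
  commands:
    - [[0,0,0,0,0,0],[0,0,0,0,0,0],[0,0,0,0,0,0],[0,0,0,0,0,0]]
  claw: 1
  squeeze: 10

```text
time: 2.78
position: [0.534, 0.1038, 0.2777]
tool_rot: [-0.01, 1.0, 0.002, 0.001]
ft_force: [0.2, 8.3, 2.3]
grip_width: 0.0241
grip_force: 10.0
```

>>> move_arm:
  commands:
    - [[0,0.02,0,0,0,0],[0.29,0.02,0.05,0,0,0],[0.58,0.02,0.16,0,0,0],[0.84,0.02,0.33,0,0,0],[1.06,0.02,0.55,0,0,0],[1.235,0.02,0.8,0,0,0],[1.355,0.02,1.09,0,0,0],[1.41,0.02,1.31,0,0,0],[1.42,0.02,1.5,0,0,0],[1.42,0.02,1.54,0,0,0],[1.42,0.02,1.56,0,0,0]]

```text
time: 4.15
position: [0.4766, 0.103, 0.2144]
tool_rot: [-0.011, 1.0, 0.001, -0.0]
ft_force: [0.0, 8.4, 1.5]
grip_width: 0.0239
grip_force: 10.0
```

```bash
python3 - <<'E'
from rig import *;from h import *
o=get_obs();stat(o);print(o['moment'])
c=camera('scene');cv2.imwrite('pics/s2.png',cv2.resize(c['pixels'][130:330,180:440],None,fx=3,fy=3))
E
```

```text
t 4.15 gp [0.4765 0.1033 0.0504] tool [-0.0211  0.9998  0.0018] F [0.01 8.44 1.51] w 0.0239 10.0
[1.44122899 0.09130209 0.05691367]
```

View pics/s2.png

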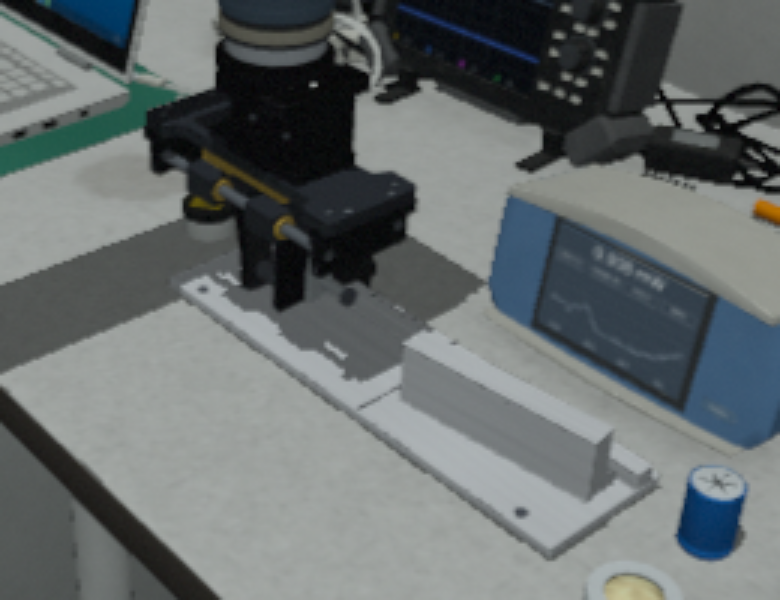

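The leaf appears down: the screw pad is visible at (347,297) at fence height. I'll press down a bit more to confirm it seats.

>>> move_arm:
  commands:
    - [[0,0,0.03,0,0,0],[0,0,0.06,0,0,0],[0,0,0.1,0,0,0],[0,0,0.1,0,0,0]]

```text
time: 4.7
position: [0.4767, 0.103, 0.2115]
tool_rot: [-0.011, 1.0, 0.001, 0.0]
ft_force: [-2.3, 8.1, 7.9]
grip_width: 0.0242
grip_force: 10.0
```

>>> move_arm:
  commands:
    - [[0,0,0.05,0,0,0],[0,0,0.08,0,0,0],[0,0,0.08,0,0,0]]

```text
time: 5.08
position: [0.4769, 0.103, 0.2084]
tool_rot: [-0.011, 1.0, 0.001, 0.001]
ft_force: [-1.6, 9.5, 9.7]
grip_width: 0.0238
grip_force: 10.0
```

>>> move_arm:
  commands:
    - [[0,0,0,0,0,0],[0,0,0,0,0,0],[0,0,-0.3,0,0,0],[0,0,-1.2,0,0,0],[0,0,-2.2,0,0,0],[0,0,-2.2,0,0,0]]
  claw: -0.1

```text
time: 5.82
position: [0.478, 0.1018, 0.2982]
tool_rot: [-0.011, 1.0, -0.0, 0.004]
ft_force: [0.1, 0.2, -0.2]
grip_width: 0.0477
grip_force: 0.0
```

```bash
python3 - <<'E'
from rig import *;from h import *
o=get_obs();stat(o)
print(row(o,[.4763,-.1324,.125],np.pi/2+.14))
c=camera('scene');P=cloud(c);ok=c['range_z']>0
m=(P[...,0]>.45)&(P[...,0]<.56)&(P[...,1]>.03)&(P[...,1]<.15)&(P[...,2]>.03)&(P[...,2]<.085)&ok
S=P[m]
for x in np.arange(.45,.56,.01):
    s=S[(S[:,0]>=x)&(S[:,0]<x+.01)]
    if len(s):print(round(x,2),len(s),s[:,1:].min(0).round(4),s[:,1:].max(0).round(4))
cv2.imwrite('pics/s3.png',cv2.resize(c['pixels'][170:300,210:390],None,fx=4,fy=4,interpolation=cv2.INTER_CUBIC))
E
```

```text
t 5.83 gp [0.4792 0.1017 0.1342] tool [-2.210e-02  9.998e-01 -5.000e-04] F [ 0.11  0.16 -0.19] w 0.0477 0.0
[ 1.750e-01 -5.852e+00  2.330e-01 -1.000e-03  7.000e-03 -1.180e-01]
0.46 2 [0.0897 0.0464] [0.1093 0.0484]
0.47 67 [0.0882 0.0415] [0.1129 0.0536]
0.48 25 [0.0895 0.0418] [0.1071 0.0521]
0.49 30 [0.0942 0.0416] [0.1095 0.0514]
0.5 51 [0.0929 0.0301] [0.1083 0.0531]
0.51 70 [0.0674 0.0305] [0.1085 0.0524]
0.52 38 [0.0678 0.0308] [0.1101 0.0519]
0.53 89 [0.0838 0.0301] [0.1176 0.0538]
0.54 35 [0.0851 0.0324] [0.1174 0.0536]
0.55 1 [0.0884 0.0305] [0.0884 0.0305]
```

View pics/s3.png

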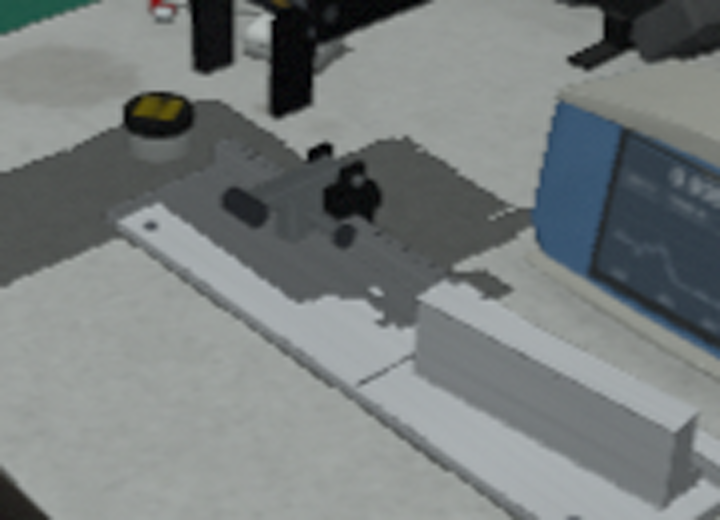

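The leaf lies flat: its top is at about 0.053 along its whole length, the knob is at (245,205), and the pad is at (345,235) with y ≈ 0.067. Next, over to the bar with the gripper fully open, for a corner push (one finger on the front face, one on the right end). That keeps the wide body clear of the instrument.

>>> move_arm:
  commands:
    - [[0.1,-1.3,0.1,0,0,-0.1],[0.15,-2.7,0.15,0,0,-0.12],[0.17,-4.1,0.2,0,0,-0.12],[0.17,-5.3,0.23,0,0,-0.12],[0.17,-5.85,0.23,0,0,-0.12],[0.17,-5.85,0.23,0,0,-0.12],[0.17,-5.85,0.23,0,0,-0.12]]
  claw: -1

```text
time: 6.75
position: [0.4748, -0.1312, 0.2852]
tool_rot: [-0.071, 0.997, 0.001, -0.001]
ft_force: [-0.5, 0.7, 0.2]
grip_width: 0.0867
grip_force: 0.0
```

```bash
python3 - <<'E'
from rig import *;from h import *
o=get_obs();stat(o)
print(row(o,[.4763,-.1324,.042],np.pi/2+.14))
E
```

```text
t 6.75 gp [ 0.4744 -0.131   0.1212] tool [-0.1418  0.9899  0.0019] F [-0.48  0.65  0.2 ] w 0.0867 0.0
[-0.036 -0.038  1.981  0.002 -0.002  0.002]
```

>>> move_arm:
  commands:
    - [[-0.03,-0.04,0.8,0,0,0],[-0.03,-0.04,1.6,0,0,0],[-0.03,-0.04,1.95,0,0,0],[-0.03,-0.04,1.95,0,0,0],[-0.03,-0.04,1.95,0,0,0]]

```text
time: 7.38
position: [0.4772, -0.1333, 0.2087]
tool_rot: [-0.071, 0.997, -0.0, 0.001]
ft_force: [0.2, 0.7, -0.2]
grip_width: 0.0871
grip_force: 0.0
```

>>> move_arm:
  commands:
    - [[-0.07,-0.01,0,0,0,0],[-0.14,-0.02,0,0,0,0],[-0.2,-0.03,0,0,0,0],[-0.27,-0.04,0,0,0,0],[-0.34,-0.05,0,0,0,0],[-0.41,-0.06,0,0,0,0],[-0.48,-0.06,0,0,0,0],[-0.54,-0.06,0,0,0,0],[-0.58,-0.07,0,0,0,0],[-0.6,-0.07,0,0,0,0]]

```text
time: 8.62
position: [0.5011, -0.1329, 0.2079]
tool_rot: [-0.071, 0.997, 0.0, -0.0]
ft_force: [-1.8, 0.2, 0.2]
grip_width: 0.0873
grip_force: 0.5
```

>>> move_arm:
  commands:
    - [[-0.03,0,0,0,0,0],[-0.06,-0.01,0,0,0,0],[-0.09,-0.01,0,0,0,0],[-0.11,-0.01,0,0,0,0],[-0.12,-0.01,0,0,0,0]]

```text
time: 9.25
position: [0.5059, -0.1326, 0.208]
tool_rot: [-0.071, 0.997, -0.0, 0.0]
ft_force: [-0.9, -0.5, -0.1]
grip_width: 0.0872
grip_force: 0.5
```

>>> move_arm:
  commands:
    - [[-0.02,0,0,0,0,0],[-0.04,0,0,0,0,0],[-0.05,0,0,0,0,0],[-0.05,0,0,0,0,0]]

```text
time: 9.75
position: [0.5077, -0.1324, 0.2079]
tool_rot: [-0.071, 0.997, 0.0, -0.0]
ft_force: [-2.1, -0.6, -0.1]
grip_width: 0.0871
grip_force: 1.0
```

```bash
python3 - <<'E'
from rig import *;from h import *
o=get_obs();stat(o)
for n in('top','scene'):
    c=camera(n);P=cloud(c);ok=c['range_z']>0
    m=(P[...,2]>.051)&(P[...,2]<.062)&(P[...,0]>.49)&(P[...,0]<.57)&(P[...,1]>-.2)&(P[...,1]<.05)&ok
    Q=P[m];print(n,len(Q),cv2.minAreaRect((Q[:,:2]*1000).astype(np.float32)),Q[:,:2].min(0),Q[:,:2].max(0))
cv2.imwrite('pics/s4.png',cv2.resize(c['pixels'][170:320,240:430],None,fx=4,fy=4,interpolation=cv2.INTER_CUBIC))
E
```

```text
t 9.75 gp [ 0.5076 -0.1324  0.0439] tool [-1.420e-01  9.899e-01  1.000e-04] F [-2.09 -0.61 -0.06] w 0.0871 1.0Traceback (most recent call last):
  File "<stdin>", line 6, in <module>
    return umr_minimum(a, axis, None, out, keepdims, initial, where)
ValueError: zero-size array to reduction operation minimum which has no identity
```

>>> move_arm:
  commands:
    - [[-0.01,0,0,0,0,0],[-0.03,0,0,0,0,0],[-0.03,0,0,0,0,0]]

```text
time: 10.18
position: [0.5082, -0.1322, 0.2079]
tool_rot: [-0.072, 0.997, 0.0, -0.001]
ft_force: [-4.6, -2.8, 2.3]
grip_width: 0.087
grip_force: 2.5
```

```bash
python3 - <<'E'
from rig import *;from h import *
o=get_obs();stat(o)
c=camera('scene');cv2.imwrite('pics/s4.png',cv2.resize(c['pixels'][170:320,240:430],None,fx=4,fy=4,interpolation=cv2.INTER_CUBIC))
E
```

```text
t 10.18 gp [ 0.5078 -0.1321  0.0439] tool [-1.429e-01  9.897e-01  7.000e-04] F [-4.63 -2.76  2.3 ] w 0.087 2.5
```

View pics/s4.png

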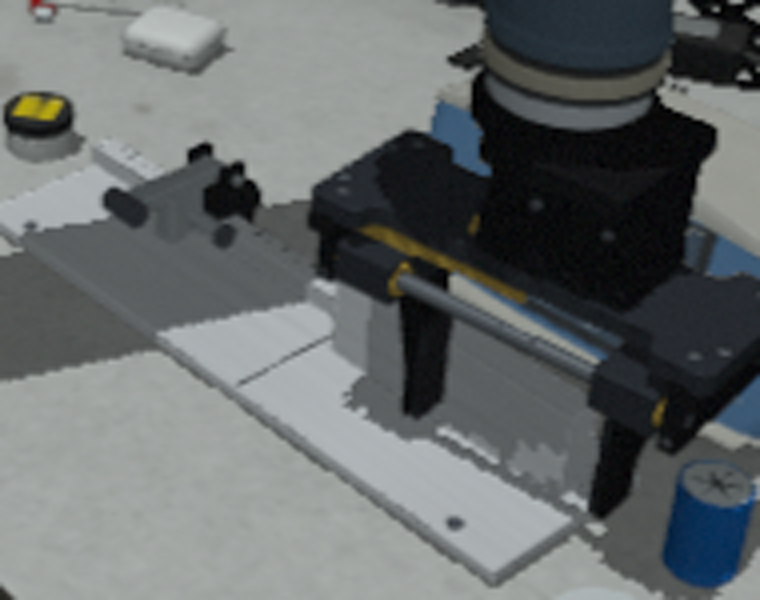

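The corner push works: finger A is on the front face at (420,400) and finger B sits just past the bar's right end at (610,510). The bar looks flat on the fence. Now slide along it.

>>> move_arm:
  commands:
    - [[-0.01,0.1,0,0,0,0],[-0.02,0.2,0,0,0,0],[-0.035,0.3,0,0,0,0],[-0.05,0.4,0,0,0,0],[-0.06,0.5,0,0,0,0],[-0.07,0.6,0,0,0,0],[-0.085,0.7,0,0,0,0],[-0.1,0.8,0,0,0,0],[-0.11,0.9,0,0,0,0],[-0.12,1.0,0,0,0,0]]

```text
time: 11.48
position: [0.5074, -0.0917, 0.2077]
tool_rot: [-0.071, 0.997, 0.0, -0.001]
ft_force: [-3.3, -2.6, -1.1]
grip_width: 0.0868
grip_force: 3.0
```

>>> move_arm:
  commands:
    - [[-0.01,0.12,0,0,0,0],[-0.03,0.24,0,0,0,0],[-0.045,0.36,0,0,0,0],[-0.06,0.48,0,0,0,0],[-0.07,0.6,0,0,0,0],[-0.085,0.72,0,0,0,0],[-0.1,0.84,0,0,0,0],[-0.115,0.96,0,0,0,0],[-0.13,1.08,0,0,0,0],[-0.14,1.16,0,0,0,0],[-0.145,1.22,0,0,0,0]]

```text
time: 12.85
position: [0.5064, -0.0424, 0.2078]
tool_rot: [-0.071, 0.997, 0.0, -0.001]
ft_force: [-4.4, -3.1, 0.3]
grip_width: 0.0871
grip_force: 3.1
```

```bash
python3 - <<'E'
from rig import *;from h import *
o=get_obs();stat(o)
c=camera('scene');P=cloud(c);ok=c['range_z']>0
m=(P[...,2]>.035)&(P[...,2]<.062)&(P[...,0]>.49)&(P[...,0]<.53)&(P[...,1]>-.2)&(P[...,1]<.066)&ok
Q=P[m];print(len(Q),np.sort(Q[:,1])[-8:],Q[:,:2].min(0))
E
```

```text
t 12.85 gp [ 0.506  -0.0423  0.0438] tool [-1.424e-01  9.898e-01  7.000e-04] F [-4.4  -3.11  0.31] w 0.0871 3.1
820 [0.05183796 0.05187977 0.05235379 0.05271746 0.05321902 0.05434544
 0.05442436 0.05446266] [ 0.4901148 -0.1004483]
```

>>> move_arm:
  commands:
    - [[-0.01,0.05,0,0,0,0],[-0.01,0.1,0,0,0,0],[-0.02,0.15,0,0,0,0],[-0.02,0.19,0,0,0,0],[-0.03,0.21,0,0,0,0],[-0.03,0.21,0,0,0,0]]

```text
time: 13.65
position: [0.5063, -0.034, 0.2078]
tool_rot: [-0.071, 0.997, 0.0, -0.001]
ft_force: [-5.4, -1.9, -0.6]
grip_width: 0.0871
grip_force: 3.2
```

>>> move_arm:
  commands:
    - [[0,0.02,0,0,0,0],[0,0.04,0,0,0,0],[0,0.04,0,0,0,0]]

```text
time: 14.02
position: [0.5062, -0.0325, 0.2078]
tool_rot: [-0.071, 0.997, 0.0, -0.001]
ft_force: [-4.4, -1.7, -0.6]
grip_width: 0.0872
grip_force: 3.1
```

>>> move_arm:
  commands:
    - [[0,0.02,0,0,0,0],[0,0.04,0,0,0,0],[0,0.04,0,0,0,0]]

```text
time: 14.4
position: [0.506, -0.0309, 0.2078]
tool_rot: [-0.071, 0.997, 0.0, -0.001]
ft_force: [-5.2, -1.6, -0.5]
grip_width: 0.0872
grip_force: 3.1
```

>>> move_arm:
  commands:
    - [[0,0.02,0,0,0,0],[0,0.03,0,0,0,0],[0,0.03,0,0,0,0]]

```text
time: 14.78
position: [0.506, -0.0298, 0.2078]
tool_rot: [-0.071, 0.997, 0.0, -0.001]
ft_force: [-4.2, -2.4, 0.1]
grip_width: 0.0871
grip_force: 3.1
```

>>> move_arm:
  commands:
    - [[0,0.02,0,0,0,0],[0,0.03,0,0,0,0],[0,0.03,0,0,0,0]]

```text
time: 15.15
position: [0.5059, -0.0287, 0.2079]
tool_rot: [-0.071, 0.997, 0.0, -0.0]
ft_force: [-5.0, -2.5, -0.1]
grip_width: 0.087
grip_force: 3.1
```

>>> move_arm:
  commands:
    - [[0,0.02,0,0,0,0],[0,0.03,0,0,0,0],[0,0.03,0,0,0,0]]

```text
time: 15.52
position: [0.5058, -0.0276, 0.2079]
tool_rot: [-0.071, 0.997, 0.0, -0.0]
ft_force: [-4.9, -2.2, -0.4]
grip_width: 0.087
grip_force: 3.2
```

>>> move_arm:
  commands:
    - [[0,0.02,0,0,0,0],[0,0.03,0,0,0,0],[0,0.03,0,0,0,0]]

```text
time: 15.9
position: [0.5058, -0.0272, 0.2079]
tool_rot: [-0.071, 0.997, -0.001, -0.0]
ft_force: [-4.7, -6.8, -0.6]
grip_width: 0.0872
grip_force: 5.1
```

>>> move_arm:
  commands:
    - [[0,0.02,0,0,0,0],[0,0.03,0,0,0,0],[0,0.03,0,0,0,0]]

```text
time: 16.27
position: [0.5057, -0.0268, 0.208]
tool_rot: [-0.071, 0.997, -0.001, -0.0]
ft_force: [-7.0, -11.8, -0.0]
grip_width: 0.0871
grip_force: 7.4
```

Contact with the screw: motion has stalled and Fy rises steeply, at the position seen by camera. I'll trim the x pressure slightly and hold.

>>> move_arm:
  commands:
    - [[-0.01,0,0,0,0,0],[-0.015,0,0,0,0,0],[-0.015,0,0,0,0,0],[-0.015,0,0,0,0,0]]

```text
time: 16.77
position: [0.506, -0.0268, 0.208]
tool_rot: [-0.071, 0.997, -0.001, -0.001]
ft_force: [-7.0, -12.2, 0.4]
grip_width: 0.0872
grip_force: 7.8
```

>>> move_arm:
  commands:
    - [[-0.02,-0.01,0,0,0,0],[-0.02,-0.01,0,0,0,0],[-0.02,-0.01,0,0,0,0],[-0.02,-0.01,0,0,0,0],[-0.02,-0.01,0,0,0,0],[-0.02,-0.01,0,0,0,0]]

```text
time: 17.52
position: [0.5063, -0.0268, 0.208]
tool_rot: [-0.072, 0.997, -0.001, -0.001]
ft_force: [-8.0, -11.2, 1.2]
grip_width: 0.0873
grip_force: 7.8
```

>>> move_arm:
  commands:
    - [[0,0,0,0,0,0],[0,0,0,0,0,0],[0,0,0,0,0,0],[0,0,0,0,0,0]]

```text
time: 18.02
position: [0.5063, -0.0269, 0.208]
tool_rot: [-0.072, 0.997, -0.001, -0.001]
ft_force: [-7.7, -12.0, 1.1]
grip_width: 0.087
grip_force: 7.8
```

>>> move_arm:
  commands:
    - [[0.01,-0.01,0,0,0,0],[0.02,-0.02,0,0,0,0],[0.03,-0.03,0,0,0,0],[0.04,-0.04,0,0,0,0],[0.05,-0.045,0,0,0,0],[0.05,-0.045,0,0,0,0]]

```text
time: 18.77
position: [0.5056, -0.0274, 0.2079]
tool_rot: [-0.071, 0.997, -0.0, 0.0]
ft_force: [-3.3, -1.6, -1.8]
grip_width: 0.087
grip_force: 3.9
```

>>> move_arm:
  commands:
    - [[0.02,0,0,0,0,0],[0.04,0,0,0,0,0],[0.07,-0.01,0,0,0,0],[0.15,-0.05,0,0,0,0],[0.3,-0.15,0,0,0,0],[0.4,-0.25,0,0,0,0],[0.4,-0.25,0,0,0,0]]

```text
time: 19.65
position: [0.4906, -0.0401, 0.208]
tool_rot: [-0.071, 0.998, 0.0, -0.0]
ft_force: [0.2, -1.5, -0.6]
grip_width: 0.0869
grip_force: 0.0
```

```bash
python3 - <<'E'
from rig import *;from h import *
o=get_obs();stat(o)
c=camera('scene');P=cloud(c);ok=c['range_z']>0
m=(P[...,2]>.051)&(P[...,2]<.062)&(P[...,0]>.49)&(P[...,0]<.55)&(P[...,1]>-.12)&(P[...,1]<.066)&ok
Q=P[m];print(len(Q))
cv2.imwrite('pics/s5.png',cv2.resize(c['pixels'][170:300,230:400],None,fx=4,fy=4,interpolation=cv2.INTER_CUBIC))
print(row(o,[.48,-.04,.15]), row(o,[.4766,.1033,.15],np.pi/2+TH))
E
```

```text
t 19.65 gp [ 0.4906 -0.04    0.044 ] tool [-1.407e-01  9.901e-01  1.000e-04] F [ 0.25 -1.54 -0.6 ] w 0.0869 0.0
162
[ 0.263  0.039 -2.651  0.    -0.     0.   ] [-0.157  3.598 -2.65   0.    -0.     0.119]
```

View pics/s5.png

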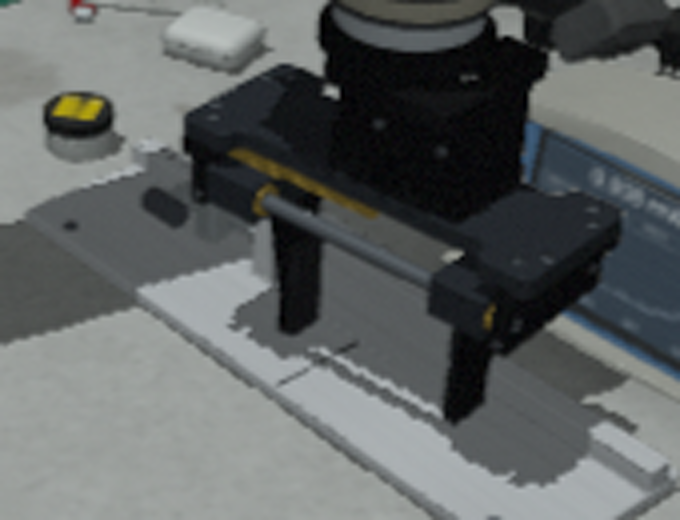

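The gripper is clear of the bar. Lift, traverse above the knob, narrow the fingers.

>>> move_arm:
  commands:
    - [[0.1,0,-0.8,0,0,0],[0.1,0,-1.8,0,0,0],[0.05,0.2,-2.6,0,0,0],[0,1.5,-2.65,0,0,0.06],[-0.1,2.8,-2.65,0,0,0.12],[-0.16,3.6,-2.65,0,0,0.12],[-0.16,3.6,-2.65,0,0,0.12],[-0.16,3.6,-2.65,0,0,0.12]]
  claw: -0.1

```text
time: 20.7
position: [0.477, 0.1035, 0.3139]
tool_rot: [-0.011, 1.0, -0.0, 0.0]
ft_force: [-0.4, 0.2, 1.0]
grip_width: 0.0479
grip_force: 0.0
```

```bash
python3 - <<'E'
from rig import *;from h import *
o=get_obs();stat(o)
print(row(o,[.4766,.1040,.050],np.pi/2+TH))
for n in('scene',):
    c=camera(n);P=cloud(c);ok=c['range_z']>0
    m=(P[...,2]>.051)&(P[...,2]<.062)&(P[...,0]>.50)&(P[...,0]<.55)&(P[...,1]>-.12)&(P[...,1]<.085)&ok
    Q=P[m];print(n,len(Q),cv2.minAreaRect((Q[:,:2]*1000).astype(np.float32)))
E
```

```text
t 20.7 gp [0.477  0.1035 0.1499] tool [-2.260e-02  9.997e-01 -4.000e-04] F [-0.4   0.19  0.98] w 0.0479 0.0
[ 1.000e-02  1.300e-02  2.498e+00 -0.000e+00  0.000e+00  1.000e-03]
scene 533 ((519.1226806640625, -1.9480819702148438), (24.35845184326172, 141.0211181640625), 2.2658755779266357)
```

>>> move_arm:
  commands:
    - [[0.01,0.01,0.9,0,0,0],[0.01,0.01,1.7,0,0,0],[0.01,0.01,2.3,0,0,0],[0.01,0.01,2.5,0,0,0],[0.01,0.01,2.5,0,0,0]]

```text
time: 21.38
position: [0.4767, 0.1035, 0.2138]
tool_rot: [-0.01, 1.0, -0.0, -0.0]
ft_force: [-0.4, 0.4, -0.0]
grip_width: 0.048
grip_force: 0.0
```

>>> move_arm:
  commands:
    - [[0,0,0,0,0,0],[0,0,0,0,0,0],[0,0,0,0,0,0],[0,0,0,0,0,0]]
  claw: 1
  squeeze: 12

```text
time: 21.88
position: [0.4766, 0.1038, 0.2145]
tool_rot: [-0.012, 1.0, -0.001, 0.001]
ft_force: [-0.7, -5.1, 2.8]
grip_width: 0.024
grip_force: 12.0
```

>>> move_arm:
  commands:
    - [[0,0,-0.1,0,0,0],[-0.03,0,-0.31,0,0,0],[-0.12,0,-0.6,0,0,0],[-0.27,0,-0.87,0,0,0],[-0.47,0,-1.11,0,0,0],[-0.71,0,-1.3,0,0,0],[-0.99,0,-1.445,0,0,0],[-1.29,0,-1.53,0,0,0],[-1.44,0,-1.55,0,0,0],[-1.44,0,-1.55,0,0,0],[-1.44,0,-1.55,0,0,0]]

```text
time: 23.25
position: [0.5338, 0.1051, 0.2766]
tool_rot: [-0.011, 1.0, -0.001, -0.0]
ft_force: [-1.3, -4.7, 4.6]
grip_width: 0.0242
grip_force: 12.0
```

>>> move_arm:
  commands:
    - [[0,0,0,0,0,0],[0,0,0,0,0,0],[0,0,-0.5,0,0,0],[0,0,-1.5,0,0,0],[0.5,1.5,-2.5,0,0,0],[1,3,-3,0,0,0],[1,4,-3,0,0,0],[1,4,-3,0,0,0],[1,4,-3,0,0,0]]
  claw: -0.1

```text
time: 24.38
position: [0.4901, 0.2648, 0.3955]
tool_rot: [-0.012, 1.0, -0.0, -0.0]
ft_force: [-0.8, -0.7, 0.4]
grip_width: 0.048
grip_force: 0.0
```

```bash
python3 - <<'E'
from rig import *;from h import *
o=get_obs();stat(o)
D={n:camera(n) for n in('top','scene')}
for n,c in D.items():
    P=cloud(c);ok=c['range_z']>0
    m=(P[...,2]>.051)&(P[...,2]<.062)&(P[...,0]>.49)&(P[...,0]<.55)&(P[...,1]>-.12)&(P[...,1]<.078)&ok
    Q=P[m];r=cv2.minAreaRect((Q[:,:2]*1000).astype(np.float32))
    ys=np.arange(-.06,.06,.004);k=np.polyfit(ys,[np.median(Q[abs(Q[:,1]-y)<.003][:,0]) for y in ys],1)
    print(n,len(Q),r,'axis',k,Q[:,1].max())
    S=P[(P[...,2]>.08)&(abs(P[...,1]-.103)<.03)&(P[...,0]<.57)&(P[...,0]>.48)&ok];S=S[S[:,2]<.13];print(len(S),S.max(0),S.mean(0))
a=cv2.resize(D['top']['pixels'][165:245,220:445],None,fx=3.5,fy=3.5);b=cv2.resize(D['scene']['pixels'][170:310,220:420],None,fx=2.2,fy=2.2)
b=cv2.copyMakeBorder(b,0,0,0,a.shape[1]-b.shape[1],cv2.BORDER_CONSTANT);cv2.imwrite('pics/f.png',np.vstack([a,b]))
E
```

```text
t 24.38 gp [0.4899 0.2647 0.2315] tool [-2.340e-02  9.997e-01 -4.000e-04] F [-0.78 -0.72  0.42] w 0.048 0.0
top 661 ((519.2366333007812, -2.1129684448242188), (20.66855239868164, 139.02345275878906), 1.1019153594970703) axis [-0.01812922  0.51901734] 0.06721269541273141
115 [0.53716276 0.11501682 0.11827377] [0.52767615 0.10296301 0.10626722]
scene 538 ((519.453857421875, -0.6697463989257812), (23.487579345703125, 143.24343872070312), 0.872140645980835) axis [-0.00243333  0.517174  ] 0.07095853285104388
148 [0.5378265  0.11607601 0.11471005] [0.52828127 0.09983691 0.09999814]
```

View pics/f.png

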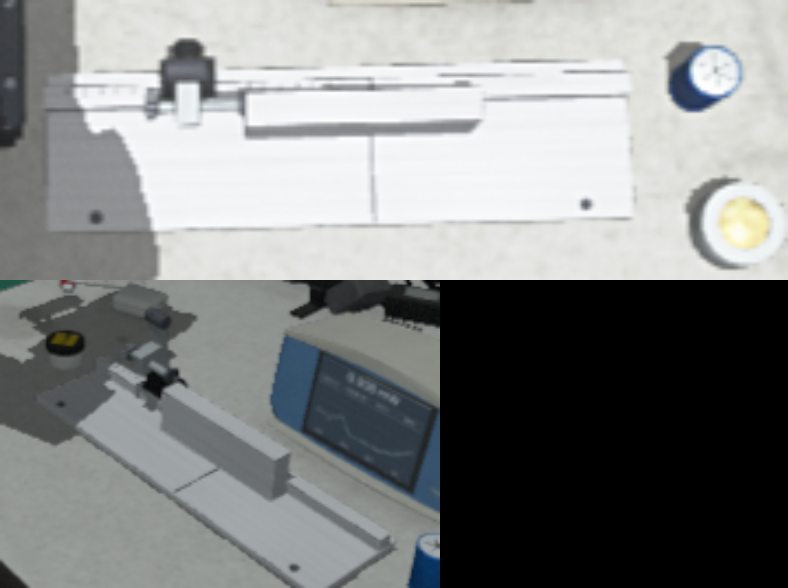

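The leaf is back up, with the knob at crop (188,50). The bar lies flat on the fence at crop (245–482, 90–130), with its end at the gauged position, and the bystanders haven't moved. Handing in.

```bash
python3 -c "
from rig import *
print(hand_in())"
```

```text
the job is handed in; nothing more can be done
None
```

The bar was gauged against the fence and screw and held there for over a second at about 8 N (fence) and an estimated 8–9 N (screw). I then flipped the stop back up, left the bar in place as far as the cameras can show, and handed the job in at about 24 s; hand-in returned no verdict.

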